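Put the kettle on: shift it to the large hob zone and key in the start sequence

TASK

The kettle was left on the small zone of the table hob: slide it sideways over the glass, without lifting or tipping it, until its base is wholly inside the large ring. Then start that zone from the sloped keys, one key at a time and each pushed down until it has clicked but never leaned on hard: hold the round power key down for a full second, press the long bar key on the side where the kettle now stands, then the plus-shaped key. Do not press any other key, and leave the other things where they are.

Things in the scene. Friction and masses are not known exactly. Their poses are not given: they have to be found in the camera images.
- hob: Portable two-zone table hob, fixed, 360 (x) x 580 (y) x 62 mm high, steel with a flat black glass top. Origin: centre of its underside; x points away from the user, y to the left seen from the robot, z up. The glass, 62 mm up, runs from hob x -115 to +180 mm; the sloped key fascia lies before it. Takes harm from more than 25 N of the hand.
- fascia (a point): Middle of the hob's steel key fascia, axes as the hob's. It slopes down toward the robot at 25 degrees, from hob x -115 (z 62) to -180 mm (z 31.7); outward normal (-0.423, 0, 0.906) in hob axes. Five grey keys in a row along y, 100 mm apart, left to right: long bar, minus, round, plus, long bar. Their rubber mat has settled unevenly: each cap stands 9 to 15 mm proud, so feel for it.
- large_zone: Large cooking zone: a thin white ring of 200 mm outer diameter printed on the glass, with a cross at its centre. Origin: its centre, on the glass. It lies 30 mm behind and 140 mm left or right of the hob's centre; the small zone takes the other side.
- small_zone: Small cooking zone: a thin white ring of 160 mm outer diameter printed on the glass. Origin: its centre, on the glass. The kettle starts on it.
- kettle: Slim silver kettle, loose, 0.6 to 0.95 kg. Origin: centre of its flat round underside; z up, x along its spout. Wall: upright, 144 mm diameter, up to 45 mm; narrows to 90 mm diameter at 118 mm; lid knob to 144 mm. Arched handle in the spout's plane, 110 mm wide, 16 mm thick grip, top at 208 mm. The spout leaves the wall at 55 mm and ends 110 mm from the axis at 120 mm height.
- zone_key_left (a joint): Spring key of the left zone, at the left end (+y) of the fascia row; a long bar, 70 mm along y x 26 mm up the slope. Value: how far it is pressed along the fascia's inward normal, 0 released to 0.006 m fully down. It resists with 2.4 N at first, 6.6 N at 3.5 mm (clicks: counts as pressed), 9.6 N at the bottom stop, and springs back.
- zone_key_left_place (a point): Point on the fascia's face under the centre of the left zone key (hob x -147.5, y +200, z 46.8 mm; axes as the hob's). The cap's flat top lies above it along the outward normal, by 9 to 15 mm (not known beforehand).
- minus_key (a joint): Spring key 'minus', second from the left of the fascia row; minus-shaped, a bar 44 mm along y x 16 mm. Value: how far it is pressed along the fascia's inward normal, 0 released to 0.006 m fully down. It resists with 2.4 N at first, 6.6 N at 3.5 mm (clicks: counts as pressed), 9.6 N at the bottom stop, and springs back.
- minus_key_place (a point): Point on the fascia's face under the centre of the minus key (hob x -147.5, y +100, z 46.8 mm; axes as the hob's). The cap's flat top lies above it along the outward normal, by 9 to 15 mm (not known beforehand).
- power_key (a joint): Spring key 'power', in the middle of the fascia row; round, 44 mm diameter. Value: how far it is pressed along the fascia's inward normal, 0 released to 0.006 m fully down. It resists with 2.4 N at first, 6.6 N at 3.5 mm (clicks: counts as pressed), 9.6 N at the bottom stop, and springs back.
- power_key_place (a point): Point on the fascia's face under the centre of the power key (hob x -147.5, y 0, z 46.8 mm; axes as the hob's). The cap's flat top lies above it along the outward normal, by 9 to 15 mm (not known beforehand).
- plus_key (a joint): Spring key 'plus', second from the right of the fascia row; plus-shaped, two crossed bars 44 x 16 mm. Value: how far it is pressed along the fascia's inward normal, 0 released to 0.006 m fully down. It resists with 2.4 N at first, 6.6 N at 3.5 mm (clicks: counts as pressed), 9.6 N at the bottom stop, and springs back.
- plus_key_place (a point): Point on the fascia's face under the centre of the plus key (hob x -147.5, y -100, z 46.8 mm; axes as the hob's). The cap's flat top lies above it along the outward normal, by 9 to 15 mm (not known beforehand).
- zone_key_right (a joint): Spring key of the right zone, at the right end (-y) of the fascia row; a long bar, 70 mm along y x 26 mm up the slope. Value: how far it is pressed along the fascia's inward normal, 0 released to 0.006 m fully down. It resists with 2.4 N at first, 6.6 N at 3.5 mm (clicks: counts as pressed), 9.6 N at the bottom stop, and springs back.
- zone_key_right_place (a point): Point on the fascia's face under the centre of the right zone key (hob x -147.5, y -200, z 46.8 mm; axes as the hob's). The cap's flat top lies above it along the outward normal, by 9 to 15 mm (not known beforehand).
- drip_tray: Teal ridged plastic drip tray, 160 x 220 x 18 mm, loose, on the shelf left of the hob. Origin: centre of its underside. Bystander.
- jug: White ceramic jug, 110 mm diameter, 165 mm high, handle on its +y side, loose, right of the hob. Origin: centre of its underside. Bystander.
- bowl: Small glass bowl, 110 mm diameter, 45 mm high, loose, in front of the hob on the left. Origin: centre of its underside. Bystander.
- opener: Flat steel bottle opener, about 150 x 38 x 6 mm, loose, in front of the hob on the right. Origin: on its underside near its middle. Bystander.
- spatula: Wooden spatula, about 225 mm long along its y, 42 mm wide blade, 7 mm thick, loose, lying on the glass along the hob's rear edge. Origin: on its underside near its middle. Bystander.
- mill: Dark wooden salt mill, 54 mm diameter, 149 mm high, loose, left of the hob toward the robot. Origin: centre of its underside. Bystander.
- mug: Blue mug, 82 mm diameter, 90 mm high, loose, standing on the drip tray. Origin: centre of its underside. Bystander.
Not all that is in view belongs to the job. What is shaped like the kettle but blue is not meant.

How it is judged (in metres and radians):
On the way, in this order (a step that is already met when the one before it is completed fails the run):
1. the kettle stands still on the glass, upright, its base wholly inside the large ring (horizontal distance between kettle and large_zone below 0.028 m and angle between kettle's own z axis and vertical below 0.06 rad and linear speed of kettle below 0.01 m/s), for 0.2 s.
2. the round power key is held pressed for a second (value of joint power_key above 0.0035 m), for 0.9 s.
3. the bar key on the kettle's side is pressed, the power key released (((y of large_zone in the frame of hob above 0 m and value of joint zone_key_left above 0.0035 m) or (y of large_zone in the frame of hob below 0 m and value of joint zone_key_right above 0.0035 m)) and value of joint power_key below 0.001 m), for 0.05 s.
4. the plus key is pressed, the zone keys released (value of joint plus_key above 0.0035 m and value of joint each of zone_key_left, zone_key_right below 0.001 m), for 0.05 s.
At the end, for the whole second after the job is handed in: The kettle stands upright (within 0.06 rad) and still on the glass, its centre within 28 mm of the large ring's centre (base wholly inside the ring), and all five keys are released (less than 1 mm down) (all of step 1 and z of kettle in the frame of hob below 0.066 m and value of joint each of zone_key_left, minus_key, power_key, plus_key, zone_key_right below 0.001 m); the robot touches nothing.
It fails at once if the kettle is lifted more than 8 mm off the glass or tipped more than 0.15 rad (z of kettle in the frame of hob above 0.07 m or angle between kettle's own z axis and vertical above 0.15 rad).
It fails at once if a key is pressed while the kettle is not inside the large ring (not (horizontal distance between kettle and large_zone below 0.028 m) and value of joint any of zone_key_left, minus_key, power_key, plus_key, zone_key_right above 0.002 m).
It fails at once if the minus key or the other zone's bar key is pressed, or two keys are down at once (2 mm) (value of joint minus_key above 0.002 m or (y of large_zone in the frame of hob above 0 m and value of joint zone_key_right above 0.002 m) or (y of large_zone in the frame of hob below 0 m and value of joint zone_key_left above 0.002 m) or value of joint each of power_key, plus_key above 0.002 m or value of joint each of power_key, zone_key_left above 0.002 m or value of joint each of power_key, zone_key_right above 0.002 m or value of joint each of plus_key, zone_key_left above 0.002 m or value of joint each of plus_key, zone_key_right above 0.002 m).
It fails at once if the hand bears on the hob or its keys with more than 25 N (contact force between any of the fingers, the arm and hob above 25 N).
It fails at once if a bystander is moved more than 30 mm or knocked over (distance of any of drip_tray, jug, bowl, opener, spatula, mill, mug from where it was at the start of the episode above 0.03 m or angle between any of drip_tray, jug, bowl, opener, spatula, mill, mug's own z axis and vertical above 0.4 rad).
It also fails if it takes over 61 s, if anything falls off the work surface, if the arm or the gripper's body presses on something with over 40 N, if the wrist force passes 120 N, or if a joint passes its speed limit or range.

ROBOT

A 6-joint arm with a two-finger parallel gripper is mounted at the origin on the work surface. World frame = base frame: x ahead of the robot, y to its left, z up, the work surface at z = 0. Lengths are in m, angles in degrees, forces in N, time in s.
With the tool pointing down it reaches from about 0.25 to 0.8 m from the base axis. Payload 8.5 kg.
Tool frame: the origin (TCP) lies midway between the tips of the shut fingers; the grasp point (between the pads) lies 19 mm behind it (manip.pinch_z is the distance from the TCP to the grasp point, in m); z points along the fingers, x is the direction in which the jaws open and shut, and the axes are right-handed (so a half turn about z gives the same grasp; the last joint's range is limited). The gripper opens to 85 mm and grips with 20 to 120 N. Pads are 22 mm wide; open, the fingers measure 114 mm over their backs; the gripper's body (76 mm by 85 mm) begins 54 mm behind the grasp point. The pads swing forward as they close: fully open they stand 13 mm farther back than shut.
Start: joints at [-69.099, 13.648, -0.773, 75.585, 0, 90], TCP at [0.187, -0.49, 0.231] pointing down, gripper open.
Joint ranges: [-152.45, 152.45], [-59.26, 108.67], [-65.41, 83.53], [-104.44, 129.93], [-82.83, 76.93], [-180, 180]. Speed limits (degrees/s): [127.2, 127.2, 159.86, 180, 180, 180].

INTERFACE

Orientations are given as [roll, pitch, yaw] about the fixed x, y, z axes, in that order (R = Rz(yaw) Ry(pitch) Rx(roll)).
In Python, from cell import manip gives the robot as it stands.
- The arm moves only by the tool send_rows, never from a script. Its arguments are lists of equal length, an entry for each row: "xyz": the shift along the tool's x, y, z each as a share of 0.5 m, from -1 to 1, a list of three; "angular": the turn, a rotation vector about the tool's x, y, z each as a share of pi/2 rad, from -1 to 1, a list of three; "claw": the gripper command: -1 is fully open, 1 is shut, values between are in proportion. In form: {"xyz": [[tx, ty, tz], ...], "angular": [[rx, ry, rz], ...], "claw": [claw, ...]}. A call has 1 to 12 rows; each row is the pose to reach, as a shift and turn from the pose commanded when the call began, along the tool's axes at that moment; what a row does not reach only later rows make up. A row lasts 1/10 s, in which the tool goes at most 50 mm and 8.59 degrees, less where a joint would pass 70% of its speed; a pose out of reach is approached as far as the arm can. A call with a number of a shift or a turn outside -1 to 1 is refused whole. A call with a gripper value outside its range is refused whole. The fingers move at their own pace and stop on an object; the grip force is fixed at half the most. Time passes only in rows, so rows that repeat a pose let the fingers close. It gives the time, the measured TCP pose, the force and the opening at its end, in the units of the state.
- manip.get_state(): the state, without advancing time (a new reading comes with each control period).
- manip.camera(name): name is "scene" or "top" or "wrist"; returns a dict with "pixels" (384x512x3 uint8, red, green, blue), "z_map" (384x512 float32, m along the optical axis (not along the pixel's ray), 0 where there is no reading), "mtx" (3x3 intrinsics, pixels), "R" (3x3) and "t" (3): a world point X has camera coordinates R X + t; the wrist camera has in their place "mount" (4x4, takes a point from camera to tool coordinates, whose origin is the TCP and whose axes are the tool frame's). Camera axes: x right, y down, z forward; pixel columns grow to the right and rows downward; lengths in m; the calibration is good to about 2 mm. A picture is of the moment at which its call begins: read the wrist's pose just before it.
- manip.close_job(): hands the job in, once; it reports no verdict.
The state is a dict: "clock": time; "joint_pos": joint angles; "qvel": joint speeds; "joint_torque": joint torques, N m; "eef_pos": TCP position; "ee_rot": TCP orientation; "ft_force": force on the tool from outside, world axes, zero at the start; "torque": the same for the moment, N m; "finger_gap": finger opening in m.
Only numpy, scipy, OpenCV 4.12 (cv2) and the standard library are available. Lean on these libraries where they do the work, as an engineer would, in place of code of your own. Each camera call takes 0.05 s, during which the arm holds its last target.

## Working session

There is one attempt and no reset: what is moved stays moved. The work goes in short steps, Python scripts to look and compute and a tool call to move; the robot and the scene stay as the last step left them, time stands still between calls to the robot, and variables do not carry over. Pictures are saved under pics/ and viewed, and the job is handed in when it is done.

Besides the shell and the picture viewer there is one more tool, called as name(argument=value, ...) on one line, values as JSON. send_rows: Moves the arm, as the interface text tells. Its arguments: {"type":"object","properties":{"xyz":{"type":"array"},"angular":{"type":"array"},"claw":{"type":"array"}},"required":["xyz","angular","claw"]}

```bash
mkdir -p pics; ls; python3 - <<'E'
from cell import manip
import cv2,numpy as np
print(manip.get_state())
for n in ["scene","top"]:
    c=manip.camera(n); cv2.imwrite(f"pics/{n}0.png",c["pixels"][:,:,::-1]); np.savez(f"{n}0.npz",**c)
    print(n,c["mtx"],c["R"],c["t"])
E
```

```text
pics
{'clock': 0.0, 'joint_pos': array([-6.90994936e+01,  1.36790568e+01, -8.18676353e-01,  7.55849694e+01,
        4.51751833e-04,  8.99999113e+01]), 'qvel': array([-0.12228962, -0.01402799,  0.02398547,  0.09232433,  0.00529466,
       -0.07879549]), 'joint_torque': array([ 1.71442072e-03, -5.38785374e+01,  3.46440125e+01,  1.82708935e-02,
        1.04520218e-04, -8.86836204e-06]), 'eef_pos': array([ 0.18713777, -0.4900456 ,  0.23068325]), 'ee_rot': array([-1.79999548e+02,  8.27025883e-02, -6.90994048e+01]), 'ft_force': array([-0.63442301,  0.19956432,  0.67202171]), 'torque': array([-0.01381564, -0.03074413,  0.00454197]), 'finger_gap': 0.08555653833052915}
scene [[457.1138984    0.         253.64121614]
 [  0.         457.1138984  189.38307789]
 [  0.           0.           1.        ]] [[ 0.48157637  0.87638605 -0.00562992]
 [ 0.60032558 -0.33454698 -0.72642104]
 [-0.63850873  0.34644743 -0.68722688]] [-0.28468797 -0.25446422  1.95905813]
top [[435.82157929   0.         261.82273263]
 [  0.         435.82157929 192.59525025]
 [  0.           0.           1.        ]] [[ 7.49543996e-03 -9.99971063e-01  1.30072696e-03]
 [-9.92266431e-01 -7.59884490e-03 -1.23893456e-01]
 [ 1.23899755e-01 -3.62031737e-04 -9.92294674e-01]] [0.03041304 0.52720311 1.36980209]
```

View pics/scene0.png

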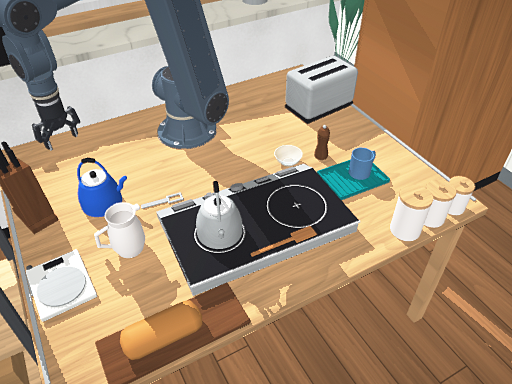

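View pics/top0.png

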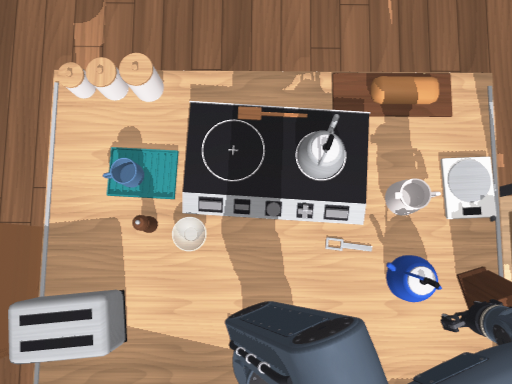

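The silver kettle is at (322,155) in the top view, standing on the right-hand small ring. The large ring with the cross is at (233,150), so it is on the left (+y). The blue kettle at (413,279) on the table is the decoy. The silver one fits the description by its colour and because it stands on the hob. Next I measure.

```bash
cat > h.py <<'E'
import numpy as np,cv2
from scipy.optimize import least_squares
def cloud(c):
    K,R,t=c["mtx"],c["R"],c["t"]; z=c["z_map"]
    v,u=np.indices(z.shape)
    P=np.stack([(u-K[0,2])/K[0,0]*z,(v-K[1,2])/K[1,1]*z,z],-1)
    W=(P-t)@R   # R^T (P-t)
    W[z<=0]=np.nan
    return W
def ray(c,u,v,h):
    K,R,t=c["mtx"],c["R"],c["t"]
    d=R.T@np.array([(u-K[0,2])/K[0,0],(v-K[1,2])/K[1,1],1]); o=-R.T@t
    return o+d*(h-o[2])/d[2]
def circ(P,r=None):
    if r: f=lambda p:np.hypot(P[:,0]-p[0],P[:,1]-p[1])-r
    else: f=lambda p:np.hypot(P[:,0]-p[0],P[:,1]-p[1])-p[2]
    m=np.nanmean(P[:,:2],0)
    return least_squares(f,list(m)+([] if r else [.07]),loss='soft_l1',f_scale=.002).x
E
python3 - <<'E'
from h import *
T=dict(np.load("top0.npz"));S=dict(np.load("scene0.npz"))
img=T["pixels"];W=cloud(T)
m=(img.max(2)<60); m&=(abs(W[...,2]-.062)<.012)
n,l,st,ce=cv2.connectedComponentsWithStats(cv2.morphologyEx(m.astype(np.uint8),cv2.MORPH_CLOSE,np.ones((9,9))))
k=1+np.argmax(st[1:,4]);print(st[k])
print("glass z",np.nanmedian(W[(l==k)&m][:,2]))
cs,_=cv2.findContours((l==k).astype(np.uint8),0,2);c=max(cs,key=cv2.contourArea)
pts=np.array([ray(T,*p[0],.062)[:2] for p in cv2.convexHull(c)],np.float32)
r=cv2.minAreaRect(pts);print("glass rect",r,cv2.boxPoints(r))
# ring
g=img.min(2)>110
m2=(g&(abs(W[...,2]-.062)<.012)).astype(np.uint8); m2[:, :198]=0;m2[:,270:]=0;m2[:112]=0;m2[186:]=0
ys,xs=np.nonzero(m2);Q=np.array([ray(T,x,y,.062) for x,y in zip(xs,ys)])
c0=np.array([ray(T,233,150,.062)])[0];d=np.hypot(*(Q-c0)[:,:2].T)
print("ring",circ(Q[d>.08]),"cross",Q[d<.02].mean(0), len(Q))
for nme,C in(("top",T),("scene",S)):
    V=cloud(C).reshape(-1,3);k0=ray(T,322,160,.1)
    s=V[(np.hypot(V[:,0]-k0[0],V[:,1]-k0[1])<.13)&(V[:,2]>.07)&(V[:,2]<.105)]
    print(nme,len(s),circ(s,.072),circ(s))
    s=V[(np.hypot(V[:,0]-k0[0],V[:,1]-k0[1])<.14)&(V[:,2]>.08)]
    for a,b in((.11,.13),(.13,.15),(.15,.17),(.17,.19),(.2,.23),(.23,.28)):
        q=s[(s[:,2]>a)&(s[:,2]<b)]; 
        if len(q)>8: print(a,len(q),q.mean(0),q.min(0),q.max(0))
cv2.imwrite("pics/crop.png",cv2.resize(img[90:260,170:460,::-1],None,fx=2.7,fy=2.7,interpolation=cv2.INTER_CUBIC))
E
```

```text
[  184   103   185   108 14443]
glass z 0.06157613708364326
glass rect ((0.6334869861602783, -0.010403603315353394), (0.5746075510978699, 0.3331439793109894), 86.75923156738281) [[ 0.45093954 -0.28783128]
 [ 0.78355074 -0.30666456]
 [ 0.81603444  0.26702407]
 [ 0.48342323  0.28585735]]
ring [0.66075831 0.12813392 0.09820975] cross [0.66056929 0.12981063 0.062     ] 304
top 93 [ 0.64152383 -0.14760135] [ 0.64170411 -0.14770875  0.07218062]
0.11 163 [ 0.60464885 -0.12429071  0.12024986] [ 0.56911984 -0.2165256   0.11018165] [ 0.711816   -0.0757097   0.12999541]
0.13 272 [ 0.62585599 -0.13499864  0.14040691] [ 0.57473465 -0.21281276  0.13006697] [ 0.72067341 -0.08014801  0.14994693]
0.15 283 [ 0.6309134 -0.1395755  0.1602604] [ 0.58058824 -0.20678229  0.15004781] [ 0.73493331 -0.08732056  0.16998106]
0.17 818 [ 0.6410913  -0.14588176  0.18162067] [ 0.58878808 -0.19994771  0.17011559] [ 0.74478298 -0.09394928  0.18998957]
0.2 36 [ 0.62200729 -0.13780649  0.21220689] [ 0.59236858 -0.16513291  0.20036518] [ 0.68218081 -0.12772887  0.22977924]
0.23 131 [ 0.63636537 -0.14556558  0.25858135] 
[... 184 characters left out ...]
 0.11973507] [ 0.59947233 -0.2229256   0.11010356] [ 0.71232028 -0.0859932   0.12994601]
0.13 296 [ 0.68191482 -0.16874779  0.14023452] [ 0.60567255 -0.21850724  0.13004909] [ 0.72592268 -0.08376157  0.14997488]
0.15 283 [ 0.67748044 -0.16569252  0.15980554] [ 0.60491476 -0.21155652  0.15001182] [ 0.72831762 -0.09242141  0.16991622]
0.17 588 [ 0.65687547 -0.15817923  0.18184892] [ 0.59152704 -0.2055461   0.17006281] [ 0.74643995 -0.09870547  0.18998589]
0.2 49 [ 0.66455403 -0.16039457  0.21164012] [ 0.62687883 -0.17064967  0.20029495] [ 0.68965555 -0.14156694  0.22871114]
0.23 98 [ 0.65393936 -0.15632671  0.25769686] [ 0.61571788 -0.16839218  0.23115483] [ 0.68299781 -0.14135842  0.27236934]
```

View pics/crop.png

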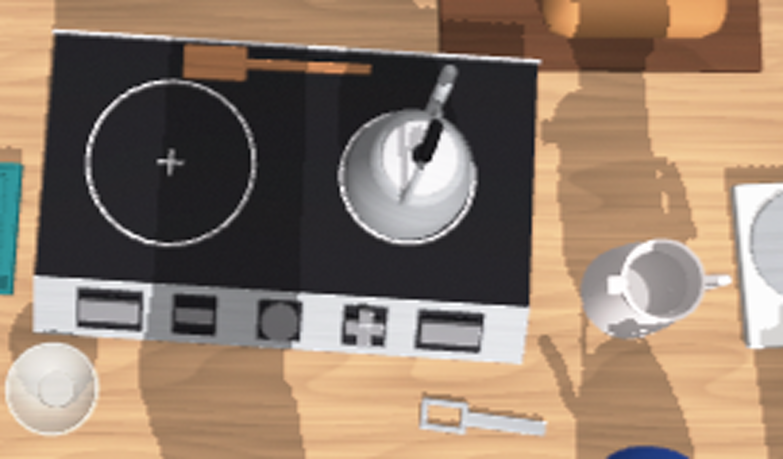

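The crop shows the silver kettle on the small ring, spout pointing away and slightly right, and the spatula along the rear edge. The key row from left to right is bar, minus, round, plus, bar. Next I get the hob yaw from the keys and cross-check with the scene camera.

```bash
python3 - <<'E'
from h import *
T=dict(np.load("top0.npz"));S=dict(np.load("scene0.npz"))
ks=np.array([(109,308),(194,315),(279,320),(364,325),(449,331)])/2.7
hsh=[ray(T,u+170,v+90,.0577) for u,v in ks]
h=np.array(hsh);print(h)
p=np.polyfit(h[:,1],h[:,0],1);print("yaw",-np.degrees(np.arctan(p[0])))
# front glass edge via image gradient
img=T["pixels"];g=cv2.cvtColor(img,cv2.COLOR_RGB2GRAY).astype(int)
for rng,name in(((196,362),'front'),):
    L=[]
    for u in range(*rng,3):
        v0=int(192+ (u-184)*.062); col=g[v0-6:v0+10,u]; d=np.diff(col); i=np.argmax(d); L.append(ray(T,u,v0-6+i+.5,.062))
    L=np.array(L);
    for _ in range(3):
        p=np.polyfit(L[:,1],L[:,0],1);r=abs(L[:,0]-np.polyval(p,L[:,1]));L=L[r<max(.003,np.median(r)*2)]
    print(name,p,-np.degrees(np.arctan(p[0])),len(L))
# scene ring
W=cloud(S);im=S["pixels"]
m2=((im.min(2)>100)&(abs(W[...,2]-.062)<.015));ys,xs=np.nonzero(m2)
Q=np.array([ray(S,x,y,.062) for x,y in zip(xs,ys)]);d=np.hypot(Q[:,0]-.6607,Q[:,1]-.129)
A=Q[(d>.085)&(d<.108)];print("scene ring",circ(A),len(A),"cross",Q[d<.02].mean(0),(d<.02).sum())
# bystanders: points near path / table height under robot's approach
for nm,C in(("top",T),):
    V=cloud(C)
    for n,(u,v) in dict(jug=(405,190),bowl=(189,234),mill=(145,223),spat=(275,113),mug=(123,170)).items(): print(n,V[v,u])
    s=V.reshape(-1,3)
    s=s[(s[:,1]<-.26)&(s[:,1]>-.5)&(s[:,0]>.4)&(s[:,0]<.8)&(s[:,2]>.05)]; print("right objs",s.min(0),s.max(0))
E
```

```text
[[ 0.48616843  0.19619786  0.0577    ]
 [ 0.47872781  0.09694106  0.0577    ]
 [ 0.47363432 -0.00217782  0.0577    ]
 [ 0.46854525 -0.10121073  0.0577    ]
 [ 0.46229379 -0.20014182  0.0577    ]]
yaw -3.346234867328875
front [0.05628531 0.50835007] -3.2215114226890162 55
scene ring [0.65746894 0.12751428 0.09847903] 239 cross [0.65714345 0.12773178 0.062     ] 18
jug [ 0.54177977 -0.43395135  0.01131246]
bowl [0.39335481 0.26992655 0.00276106]
mill [0.4215399 0.3816758 0.1248602]
spat [ 0.77968654 -0.00588454  0.07015259]
mug [0.600577   0.49057402 0.01374038]
right objs [ 0.45856005 -0.49965609  0.05019   ] [ 0.79248572 -0.26010515  0.17309814]
```

```bash
cat >> h.py <<'E'
from scipy.spatial.transform import Rotation as Ro
D=np.array([.0685,.9977,0]);YAW=-3.3
hx=np.array([np.cos(np.radians(YAW)),np.sin(np.radians(YAW)),0]);hy=np.array([-hx[1],hx[0],0]);Z=np.array([0,0,1.])
def pushR(tilt,d=D):
    t=np.radians(tilt);d=d/np.linalg.norm(d);z=-np.cos(t)*Z+np.sin(t)*d;x=np.cross(d,Z);x/=np.linalg.norm(x)
    return np.column_stack([x,np.cross(z,x),z])
def cur():
    from cell import manip
    s=manip.get_state();return s,np.array(s["eef_pos"]),Ro.from_euler('xyz',s["ee_rot"],degrees=True).as_matrix()
def plan(p,R,p0=None,R0=None):
    if p0 is None: _,p0,R0=cur()
    a=R0.T@(np.array(p)-p0)/.5; w=Ro.from_matrix(R0.T@R).as_rotvec()/(np.pi/2)
    print("xyz",a.round(4),"ang",w.round(4)); return a,w
E
python3 - <<'E'
from h import *
s,p,R=cur()
plan([.187,-.49,.36],R)
plan([.634,-.232,.34],pushR(40))
plan([.634,-.232,.34],pushR(0))
E
```

```text
xyz [-7.000e-04  2.000e-04 -2.585e-01] ang [0. 0. 0.]
xyz [-0.1637 -1.019  -0.2183] ang [ 0.3943 -0.2516 -0.6934]
xyz [-0.1637 -1.019  -0.2183] ang [-4.000e-04  7.000e-04 -7.241e-01]
```

send_rows(xyz=[[0,0,-0.1],[0,0,-0.2],[0,0,-0.27],[0,0,-0.27],[-0.05,-0.3,-0.27],[-0.1,-0.6,-0.27],[-0.16,-0.9,-0.25],[-0.16,-1,-0.23],[-0.16,-1,-0.23],[-0.16,-1,-0.23],[-0.16,-1,-0.23],[-0.16,-1,-0.23]], angular=[[0,0,0],[0,0,0],[0,0,0],[0.39,-0.25,-0.69],[0.39,-0.25,-0.69],[0.39,-0.25,-0.69],[0.39,-0.25,-0.69],[0.39,-0.25,-0.69],[0.39,-0.25,-0.69],[0.39,-0.25,-0.69],[0.39,-0.25,-0.69],[0.39,-0.25,-0.69]], claw=[-1,-1,-1,-1,-1,-1,-1,-1,-1,-1,-1,-1])

```text
clock: 1.3
eef_pos: [0.5345, -0.2895, 0.3507]
ee_rot: [-140.2, 0.1, -4.0]
ft_force: [0.6, -0.8, 0.9]
finger_gap: 0.0855
```

```bash
python3 - <<'E'
from h import *
s,p,R=cur();print(s["clock"],p,s["joint_pos"].round(1),R.round(2),s["ft_force"])
plan([.634,-.24,.34],pushR(40))
E
```

```text
1.3 [ 0.53453264 -0.28949165  0.35066246] [-43.   43.2  53.8 128.3  29.8  43.6] [[ 1.   -0.06  0.04]
 [-0.07 -0.77  0.64]
 [-0.   -0.64 -0.77]] [ 0.59176949 -0.75351644  0.88270246]
xyz [ 0.1916 -0.0732  0.0881] ang [ 0.0023  0.0005 -0.0018]
```

send_rows(xyz=[[0.1,-0.04,0.044],[0.19,-0.07,0.088],[0.19,-0.07,0.088],[0.19,-0.07,0.088]], angular=[[0,0,0],[0,0,0],[0,0,0],[0,0,0]], claw=[-1,-1,-1,-1])

```text
clock: 1.7
eef_pos: [0.6321, -0.2396, 0.3365]
ee_rot: [-140.4, 0.2, -4.1]
ft_force: [-0.4, 0.1, 0.4]
finger_gap: 0.0851
```

```bash
python3 - <<'E'
from h import *
from cell import manip
s,p,R=cur();print(s["clock"],p,s["joint_pos"].round(1),s["ee_rot"])
plan([.634,-.235,.15],pushR(40));plan([.634,-.235,.075],pushR(40))
for n in("scene","top"):cv2.imwrite(f"pics/{n}1.png",manip.camera(n)["pixels"][:,:,::-1])
E
```

```text
1.7 [ 0.63209012 -0.23958853  0.33654542] [-35.1  50.   66.7 129.9  33.   52.1] [-140.40880409    0.18530377   -4.11783543]
xyz [0.0044 0.2305 0.2935] ang [ 0.0045  0.0002 -0.0029]
xyz [0.0048 0.3261 0.4091] ang [ 0.0045  0.0002 -0.0029]
```

View pics/scene1.png

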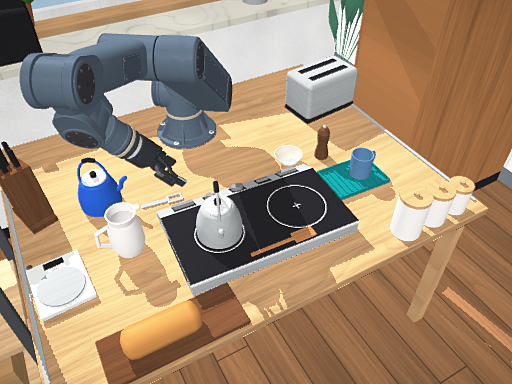

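View pics/top1.png

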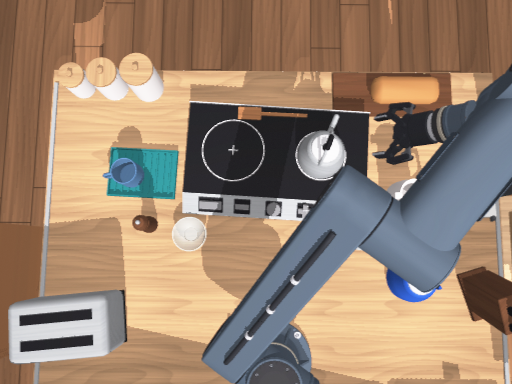

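Both views show the gripper tilted and above, to the right of the kettle, clear of the jug. j4 is at its range end, so I descend in stages and watch it.

send_rows(xyz=[[0,0.03,0.04],[0,0.06,0.075],[0,0.09,0.11],[0,0.09,0.11]], angular=[[0,0,0],[0,0,0],[0,0,0],[0,0,0]], claw=[-1,-1,-1,-1])

```text
clock: 2.2
eef_pos: [0.6285, -0.2421, 0.2661]
ee_rot: [-140.4, 0.3, -4.4]
ft_force: [-0.6, 0.9, 0.5]
finger_gap: 0.0854
```

```bash
python3 - <<'E'
from h import *
s,p,R=cur();print(s["clock"],p,s["joint_pos"].round(1),s["ee_rot"])
plan([.634,-.235,.15],pushR(40));plan([.634,-.235,.075],pushR(40))
E
```

```text
2.2 [ 0.62848794 -0.24207348  0.26610671] [-35.4  46.3  48.4 115.4  33.   52.1] [-140.39514161    0.26435843   -4.44510177]
xyz [0.011  0.1365 0.1884] ang [ 0.0044 -0.0014 -0.0063]
xyz [0.0117 0.2321 0.304 ] ang [ 0.0044 -0.0014 -0.0063]
```

send_rows(xyz=[[0.005,0.05,0.07],[0.01,0.1,0.13],[0.011,0.135,0.188],[0.011,0.135,0.188]], angular=[[0,0,0],[0,0,0],[0,0,0],[0,0,0]], claw=[-1,-1,-1,-1])

```text
clock: 2.6
eef_pos: [0.6347, -0.2335, 0.1497]
ee_rot: [-140.3, 0.4, -4.4]
ft_force: [0.2, -0.1, 0.7]
finger_gap: 0.0857
```

```bash
python3 - <<'E'
from h import *
from cell import manip
s,p,R=cur();print(s["clock"],p,s["joint_pos"].round(1),s["ee_rot"])
plan([.634,-.235,.075],pushR(40))
for n in("scene","top","wrist"):cv2.imwrite(f"pics/{n}2.png",manip.camera(n)["pixels"][:,:,::-1])
a=[cv2.imread(f"pics/{n}2.png") for n in("scene","top")]
cv2.imwrite("pics/c2.png",np.hstack([cv2.resize(a[0][120:300,80:320],(400,300)),cv2.resize(a[1][60:240,260:500],(400,300))]))
E
```

```text
2.6 [ 0.63470978 -0.23350068  0.14972756] [-34.6  47.   33.   98.9  33.3  52.9] [-140.32843859    0.36185504   -4.36829675]
xyz [-0.0002  0.0978  0.1131] ang [ 0.0036 -0.     -0.0063]
```

View pics/c2.png

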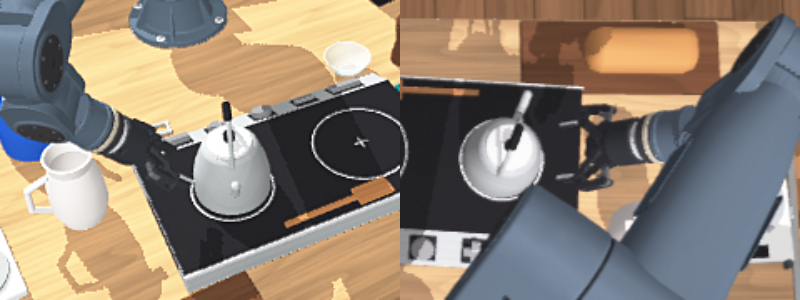

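View pics/wrist2.png

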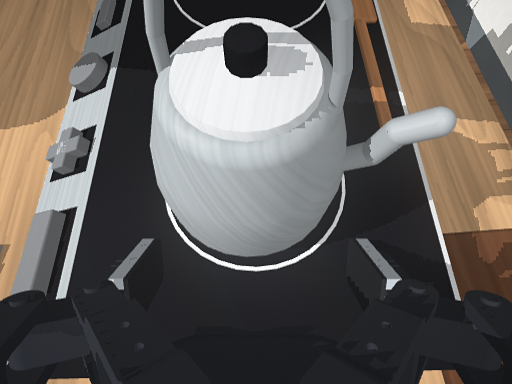

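The fingers straddle the kettle's right side symmetrically in the wrist view, with the kettle at (250,150). The jug is close to the forearm, so I check that clearance before descending.

```bash
python3 - <<'E'
from h import *
from cell import manip
S0=dict(np.load("scene0.npz"));V=cloud(S0);im=S0["pixels"].astype(int)
m=(im.min(2)>150)&(V[...,2]>.02)&(V[...,2]<.18)&(V[...,0]>.4)&(V[...,0]<.7)&(V[...,1]<-.33)&(V[...,1]>-.55)
n,l,st,c=cv2.connectedComponentsWithStats(m.astype(np.uint8));k=1+np.argmax(st[1:,4]);J=V[l==k];print("jug",st[k],J.min(0),J.max(0))
h=J[(J[:,2]>.15)];print("rim",h.min(0),h.max(0))
C=manip.camera("scene");W=cloud(C);cc=C["pixels"].astype(int)
a=(cc[...,2]>cc[...,0]-5)&(cc.max(2)<150)&(W[...,2]>.12)&(W[...,1]<-.3)&(W[...,0]>.35)
A=W[a]; 
for y in np.arange(-.62,-.28,.04):
    for x in (.4,.46,.52,.58,.64):
        q=A[(abs(A[:,1]-y)<.02)&(abs(A[:,0]-x)<.03)]
        if len(q)>5: print(round(y,2),x,len(q),q[:,2].min().round(3))
E
```

```text
jug [  94  203   51   54 1771] [ 0.45743791 -0.50776606  0.02040107] [ 0.56843414 -0.35528279  0.17056871]
rim [ 0.46396122 -0.46018018  0.15006616] [ 0.55852833 -0.35528279  0.17056871]
-0.5 0.64 199 0.363
-0.46 0.58 30 0.564
-0.46 0.64 319 0.341
-0.42 0.46 21 0.569
-0.42 0.52 8 0.571
-0.42 0.64 388 0.307
-0.38 0.4 12 0.588
-0.38 0.46 33 0.575
-0.38 0.58 213 0.561
-0.38 0.64 1150 0.27
-0.34 0.52 74 0.587
-0.34 0.58 486 0.519
-0.34 0.64 405 0.24
-0.3 0.52 174 0.525
-0.3 0.58 113 0.523
-0.3 0.64 174 0.221
```

send_rows(xyz=[[0,0.03,0.035],[0,0.06,0.07],[0,0.098,0.113],[0,0.098,0.113]], angular=[[0,0,0],[0,0,0],[0,0,0],[0,0,0]], claw=[-1,-1,-1,-1])

```text
clock: 3.2
eef_pos: [0.6358, -0.2355, 0.076]
ee_rot: [-140.4, 0.2, -4.3]
ft_force: [-0.4, -0.2, 0.1]
finger_gap: 0.0852
```

```bash
python3 - <<'E'
from h import *
from cell import manip
s,p,R=cur();print(s["clock"],p,s["joint_pos"].round(1),s["ee_rot"],s["ft_force"])
plan(np.array([.636,-.207,.075])+.0*D,pushR(40))
plan(np.array([.636,-.207,.075])+.14*D,pushR(40))
plan(np.array([.636,-.207,.075])+.277*D,pushR(40))
for n in("scene","top","wrist"):cv2.imwrite(f"pics/{n}3.png",manip.camera(n)["pixels"][:,:,::-1])
a=[cv2.imread(f"pics/{n}3.png") for n in("scene","top","wrist")]
cv2.imwrite("pics/c3.png",np.hstack([cv2.resize(a[0][120:300,80:320],(400,300)),cv2.resize(a[2],(400,300))]))
E
```

```text
3.2 [ 0.635771   -0.23548187  0.07596189] [-34.7  49.4  27.   90.5  33.3  52.8] [-140.41968171    0.1973154    -4.32263079] [-0.42544883 -0.1579611   0.13739551]
xyz [-0.0038 -0.0426  0.0377] ang [ 0.0047 -0.0011 -0.0048]
xyz [-0.0058 -0.2584  0.2161] ang [ 0.0047 -0.0011 -0.0048]
xyz [-0.0076 -0.4696  0.3907] ang [ 0.0047 -0.0011 -0.0048]
```

View pics/c3.png

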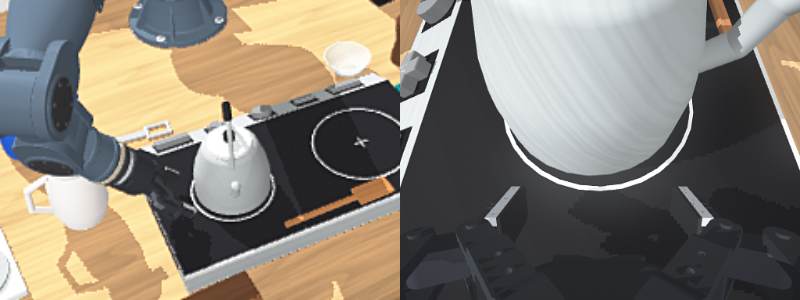

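send_rows(xyz=[[0,-0.011,0.009],[0,-0.022,0.018],[-0.001,-0.033,0.027],[-0.002,-0.044,0.037],[-0.002,-0.057,0.048],[-0.003,-0.071,0.06],[-0.003,-0.086,0.072],[-0.003,-0.101,0.085],[-0.003,-0.116,0.097],[-0.004,-0.131,0.11],[-0.004,-0.146,0.123],[-0.004,-0.161,0.135]], angular=[[0,0,0],[0,0,0],[0,0,0],[0,0,0],[0,0,0],[0,0,0],[0,0,0],[0,0,0],[0,0,0],[0,0,0],[0,0,0],[0,0,0]], claw=[-1,-1,-1,-1,-1,-1,-1,-1,-1,-1,-1,-1])

```text
clock: 4.55
eef_pos: [0.6426, -0.1302, 0.077]
ee_rot: [-140.5, 0.0, -4.3]
ft_force: [-0.1, -5.0, 3.0]
finger_gap: 0.0851
```

```bash
cat >> h.py <<'E'
def kettle(C,guess):
    V=cloud(C).reshape(-1,3)
    im=C["pixels"].reshape(-1,3).astype(int)
    s=V[(np.hypot(V[:,0]-guess[0],V[:,1]-guess[1])<.11)&(V[:,2]>.075)&(V[:,2]<.104)&(im.max(1)>90)]
    return circ(s,.072),circ(s),len(s)
E
python3 - <<'E'
from h import *
from cell import manip
s,p,R=cur();print(s["clock"],p,s["joint_pos"].round(1),s["ee_rot"],s["ft_force"])
for n in("scene","top","wrist"):
    C=manip.camera(n);cv2.imwrite(f"pics/{n}4.png",C["pixels"][:,:,::-1])
    if n!="wrist":print(n,kettle(C,p+.058*D))
a=[cv2.imread(f"pics/{n}4.png") for n in("scene","top","wrist")]
cv2.imwrite("pics/c4.png",np.hstack([cv2.resize(a[0][120:300,80:320],(400,300)),cv2.resize(a[1][60:240,180:420],(400,300))]))
plan(np.array([.636,-.207,.075])+.277*D,pushR(40))
E
```

```text
4.55 [ 0.64261277 -0.13022301  0.07699453] [-27.3  42.9  14.3  79.2  35.8  61.2] [-1.40521583e+02  5.68577395e-04 -4.32813138e+00] [-0.07606358 -4.95986917  2.99481106]
scene (array([ 0.64700864, -0.07775156]), array([ 0.64734442, -0.07788023,  0.07168667]), 233)
top (array([ 0.65023856, -0.07361445]), array([ 0.65316607, -0.07431819,  0.074719  ]), 74)
xyz [-0.0041 -0.305   0.2564] ang [ 0.0051 -0.0017 -0.0032]
```

View pics/c4.png

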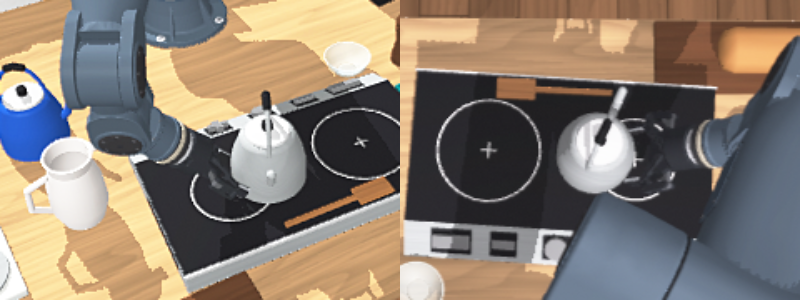

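send_rows(xyz=[[0,-0.016,0.013],[0,-0.033,0.028],[-0.001,-0.051,0.043],[-0.001,-0.069,0.058],[-0.001,-0.087,0.073],[-0.002,-0.105,0.088],[-0.002,-0.123,0.103],[-0.002,-0.141,0.118],[-0.003,-0.159,0.134],[-0.003,-0.177,0.149],[-0.003,-0.193,0.162],[-0.003,-0.207,0.174]], angular=[[0,0,0],[0,0,0],[0,0,0],[0,0,0],[0,0,0],[0,0,0],[0,0,0],[0,0,0],[0,0,0],[0,0,0],[0,0,0],[0,0,0]], claw=[-1,-1,-1,-1,-1,-1,-1,-1,-1,-1,-1,-1])

```text
clock: 5.9
eef_pos: [0.6514, 0.0042, 0.0756]
ee_rot: [-140.5, 0.0, -4.4]
ft_force: [-1.1, -6.7, 5.5]
finger_gap: 0.0858
```

```bash
python3 - <<'E'
from h import *
from cell import manip
s,p,R=cur();print(s["clock"],p,s["joint_pos"].round(1),s["ee_rot"],s["ft_force"])
for n in("scene","top"):
    C=manip.camera(n);cv2.imwrite(f"pics/{n}5.png",C["pixels"][:,:,::-1])
    print(n,kettle(C,p+.058*D))
a=[cv2.imread(f"pics/{n}5.png") for n in("scene","top")]
cv2.imwrite("pics/c5.png",np.hstack([cv2.resize(a[0][100:280,120:360],(400,300)),cv2.resize(a[1][60:240,180:420],(400,300))]))
plan([.654,.072,.075],pushR(40))
E
```

```text
5.9 [0.65137269 0.00418108 0.0756166 ] [-16.6  37.3   3.1  65.8  38.4  74.2] [-1.40508154e+02  1.56102972e-02 -4.35442887e+00] [-1.08897928 -6.685139    5.45121807]
scene (array([0.65553681, 0.05655655]), array([0.655055  , 0.05671846, 0.07244838]), 208)
top (array([0.65915665, 0.0604882 ]), array([0.66143645, 0.06123542, 0.07413793]), 69)
xyz [-0.0041 -0.1024  0.0859] ang [ 0.0051 -0.0021 -0.0032]
```

View pics/c5.png

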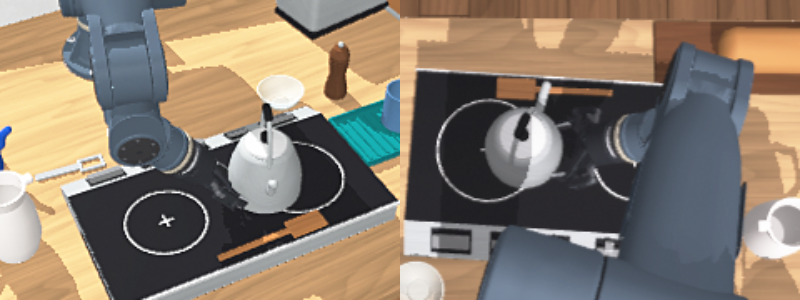

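send_rows(xyz=[[0,-0.015,0.012],[0,-0.03,0.025],[0,-0.045,0.038],[0,-0.059,0.05],[-0.001,-0.072,0.061],[-0.001,-0.084,0.071],[-0.001,-0.093,0.078],[-0.002,-0.1,0.084],[-0.002,-0.105,0.088],[-0.002,-0.105,0.088]], angular=[[0,0,0],[0,0,0],[0,0,0],[0,0,0],[0,0,0],[0,0,0],[0,0,0],[0,0,0],[0,0,0],[0,0,0]], claw=[-1,-1,-1,-1,-1,-1,-1,-1,-1,-1])

```text
clock: 7.0
eef_pos: [0.6553, 0.0725, 0.0748]
ee_rot: [-140.5, 0.0, -4.3]
ft_force: [0.8, -2.3, 1.8]
finger_gap: 0.0851
```

```bash
python3 - <<'E'
from h import *
from cell import manip
s,p,R=cur();print(s["clock"],p,s["joint_pos"].round(1),s["ee_rot"],s["ft_force"])
for n in("scene","top"):
    C=manip.camera(n);cv2.imwrite(f"pics/{n}6.png",C["pixels"][:,:,::-1])
    print(n,kettle(C,p+.058*D))
a=[cv2.imread(f"pics/{n}6.png") for n in("scene","top")]
cv2.imwrite("pics/c6.png",np.hstack([cv2.resize(a[0][100:280,120:360],(400,300)),cv2.resize(a[1][60:240,180:420],(400,300))]))
E
```

```text
7.0 [0.65533395 0.07253593 0.07483157] [-10.8  35.2  -0.8  59.3  39.2  81.6] [-1.40480789e+02  4.68330658e-02 -4.32811860e+00] [ 0.83431507 -2.25436005  1.84916747]
scene (array([0.65962572, 0.12525282]), array([0.66032201, 0.12497489, 0.07133071]), 210)
top (array([0.663148  , 0.12763621]), array([0.66490859, 0.12841542, 0.07370416]), 83)
```

View pics/c6.png

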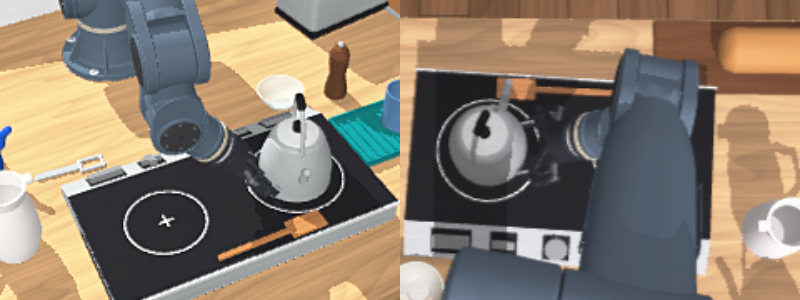

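The kettle is within about 3 mm of the ring's centre in both cameras, upright. Now I back off and rise.

```bash
cat >> h.py <<'E'
HC=np.array([.6225,-.0100,0.])
N=-.4226*hx+.9063*Z
def key(y,off): return HC-.1475*hx+y*hy+.0468*Z+off*N
def keyR():
    z=-N; y=-hy; x=np.cross(y,z); return np.column_stack([x,y,z])
E
python3 - <<'E'
from h import *
s,p,R=cur()
plan(p-.06*D,R);plan(p-.07*D+[0,0,.12],R)
print(keyR().round(3),np.linalg.det(keyR()))
for y in(0,.2,-.1):print(key(y,0),key(y,.012))
E
```

```text
xyz [ 0.0008  0.0925 -0.0764] ang [0. 0. 0.]
xyz [ 0.0008 -0.0448 -0.2742] ang [0. 0. 0.]
[[ 0.905 -0.058  0.422]
 [-0.052 -0.998 -0.024]
 [ 0.423 -0.    -0.906]] 0.99997045
[ 0.47524458 -0.00150931  0.0468    ] [ 0.47018179 -0.00121739  0.0576756 ]
[0.48675739 0.19815906 0.0468    ] [0.4816946  0.19845098 0.0576756 ]
[ 0.46948818 -0.10134349  0.0468    ] [ 0.46442539 -0.10105157  0.0576756 ]
```

send_rows(xyz=[[0,0.03,-0.025],[0,0.06,-0.05],[0,0.093,-0.076],[0,0.06,-0.12],[0,0,-0.2],[0,-0.045,-0.274],[0,-0.045,-0.274]], angular=[[0,0,0],[0,0,0],[0,0,0],[0,0,0],[0,0,0],[0,0,0],[0,0,0]], claw=[-1,-1,-1,-1,-1,1,1])

```text
clock: 7.8
eef_pos: [0.6519, 0.0023, 0.2005]
ee_rot: [-140.5, -0.4, -4.3]
ft_force: [1.2, 0.4, -0.3]
finger_gap: 0.0593
```

```bash
python3 - <<'E'
from h import *
s,p,R=cur();print(p,s["joint_pos"].round(1),s["ft_force"],s["finger_gap"])
plan(key(0,.06),keyR())
plan(key(0,.10),keyR())
E
```

```text
[0.65191597 0.00226861 0.20048777] [-16.8  32.2  13.1  80.7  38.5  74. ] [ 1.24830145  0.38901253 -0.25555781] 0.05926922771551904
xyz [-0.4038  0.1518  0.1288] ang [-0.4294  0.2586 -0.1052]
xyz [-0.4371  0.106   0.0723] ang [-0.4294  0.2586 -0.1052]
```

send_rows(xyz=[[-0.08,0,-0.03],[-0.16,0,-0.03],[-0.24,0.02,0],[-0.32,0.05,0.03],[-0.4,0.08,0.05],[-0.437,0.106,0.072],[-0.437,0.106,0.072],[-0.437,0.106,0.072],[-0.437,0.106,0.072]], angular=[[-0.43,0.26,-0.105],[-0.43,0.26,-0.105],[-0.43,0.26,-0.105],[-0.43,0.26,-0.105],[-0.43,0.26,-0.105],[-0.43,0.26,-0.105],[-0.43,0.26,-0.105],[-0.43,0.26,-0.105],[-0.43,0.26,-0.105]], claw=[1,1,1,1,1,1,1,1,1])

```text
clock: 8.7
eef_pos: [0.4327, 0.0018, 0.1346]
ee_rot: [-179.9, -24.7, -3.3]
ft_force: [0.3, -0.2, 0.8]
finger_gap: 0.0003
```

```bash
cat >> h.py <<'E'
def rel(p,y):  # (along x_slope, y, off)
    d=p-key(y,0);sl=.9063*hx+.4226*Z
    return np.array([d@sl,d@hy,d@N])*1000
E
python3 - <<'E'
from h import *
from cell import manip
s,p,R=cur();print(p,s["joint_pos"].round(1),s["ft_force"],s["ft_force"]@N,s["finger_gap"],s["ee_rot"]);print(rel(p,0))
plan(key(0,.02),keyR())
for n in("scene","top","wrist"):
    C=manip.camera(n);cv2.imwrite(f"pics/{n}7.png",C["pixels"][:,:,::-1])
    if n!="wrist":print(n,kettle(C,[.66,.127]))
a=[cv2.imread(f"pics/{n}7.png") for n in("scene","wrist")]
cv2.imwrite("pics/c7.png",np.hstack([cv2.resize(a[0][100:280,120:360],(400,300)),cv2.resize(a[1],(400,300))]))
E
```

```text
[0.43266111 0.00178268 0.13461356] [  1.7  -8.3 -45.9  27.7  -2.   94.6] [ 0.32525298 -0.15339195  0.7583807 ] 0.5463649441485728 0.00033563366292115124 [-179.94242461  -24.74604462   -3.34969762]
[-1.59113834  0.83525356 97.63144814]
xyz [0.0039 0.0018 0.1552] ang [-0.0004  0.0028 -0.0005]
scene (array([0.65957287, 0.12553803]), array([0.66005366, 0.12514734, 0.07147929]), 268)
top (array([0.66316622, 0.12825835]), array([0.66287852, 0.12814844, 0.07173089]), 65)
```

View pics/c7.png

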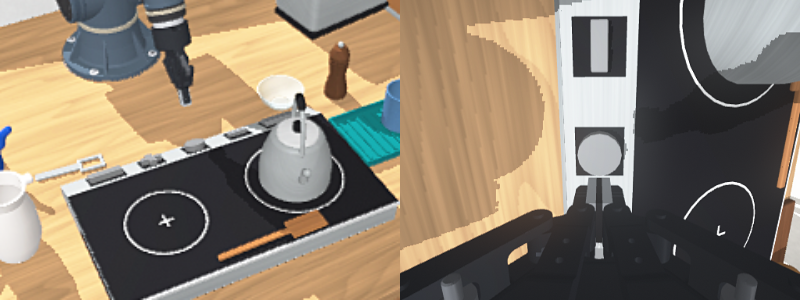

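The wrist view shows the shut fingers lined up with the round key at about (256,197). I measure the key caps from the wrist depth to refine their positions.

```bash
cat >> h.py <<'E'
def wcloud(C,p,R):
    K=C["mtx"];z=C["z_map"];v,u=np.indices(z.shape)
    P=np.stack([(u-K[0,2])/K[0,0]*z,(v-K[1,2])/K[1,1]*z,z],-1)
    M=C["mount"];return (P@M[:3,:3].T+M[:3,3])@R.T+p
E
python3 - <<'E'
from h import *
from cell import manip
s,p,R=cur();C=manip.camera("wrist");W=wcloud(C,p,R);im=C["pixels"].astype(int)
print(W[197,256],rel(W[197,256],0), W[60,256],rel(W[60,256],.1))
r=(W-key(0,0))@np.column_stack([.9063*hx+.4226*Z,hy,N])*1000
for y0,nm in((0,'power'),(100,'minus')):
    m=(abs(r[...,0])<30)&(abs(r[...,1]-y0)<40)&(r[...,2]>6)&(r[...,2]<19)
    q=r[m]; print(nm,len(q),np.median(q,0),q.min(0),q.max(0))
m=(abs(r[...,0])<30)&(abs(r[...,1]-50)<20);print("fascia off",np.median(r[m],0))
E
```

```text
[ 0.46807798 -0.00079303  0.0586003 ] [-1.53488432  0.30255464 13.73561779] [0.47474454 0.09643838 0.05634981] [-1.52664463 -2.24351653 11.2486856 ]
power 2479 [-1.53634971  0.83372351 13.88978512] [-23.22382788 -21.95277539   6.04439242] [19.9098838  21.42981167 16.57637031]
minus 1544 [ -2.20620897 100.0708483    9.41611714] [-9.94545359 77.52933506  6.90124159] [  6.03787292 120.82182492  12.22477907]
fascia off [-1.45066294 54.19345859  0.46339622]
```

send_rows(xyz=[[0,0,0.05],[0,0.001,0.1],[0,0.001,0.14],[0,0.001,0.158],[0,0.001,0.158]], angular=[[0,0.003,0],[0,0.003,0],[0,0.003,0],[0,0.003,0],[0,0.003,0]], claw=[1,1,1,1,1])

```text
clock: 9.4
eef_pos: [0.4636, -0.0011, 0.0602]
ee_rot: [180.0, -24.8, -3.4]
ft_force: [-0.2, -0.6, 0.0]
finger_gap: 0.0001
```

```bash
cat > st.py <<'E'
import sys
from h import *
y=float(sys.argv[1]);s,p,R=cur();print(s["clock"],rel(p,y).round(2),"Fn",round(float(s["ft_force"]@N),2),s["ft_force"].round(2),s["ee_rot"].round(1))
E
python3 st.py 0
```

```text
9.4 [-4.91 -0.23 17.06] Fn 0.1 [-0.19 -0.64  0.03] [180.  -24.8  -3.4]
```

send_rows(xyz=[[0.006,0,0.002],[0.006,0,0.004]], angular=[[0,0,0],[0,0,0]], claw=[1,1])

```text
clock: 9.6
eef_pos: [0.4683, -0.001, 0.062]
ee_rot: [-180.0, -25.0, -3.4]
ft_force: [0.8, -0.9, 0.5]
finger_gap: 0.0002
```

```bash
python3 st.py 0
```

```text
9.6 [ 0.1   0.07 16.76] Fn 0.14 [ 0.78 -0.86  0.55] [-180.   -25.    -3.4]
```

send_rows(xyz=[[0,0,0.002],[0,0,0.002]], angular=[[0,0,0],[0,0,0]], claw=[1,1])

```text
clock: 9.8
eef_pos: [0.4678, -0.0009, 0.0606]
ee_rot: [-180.0, -25.0, -3.3]
ft_force: [0.1, -0.0, -0.0]
finger_gap: -0.0001
```

```bash
python3 st.py 0
```

```text
9.8 [-0.92  0.16 15.69] Fn -0.04 [ 0.09 -0.01 -0.01] [-180.   -25.    -3.3]
```

send_rows(xyz=[[0,0,0.002],[0,0,0.004],[0,0,0.004]], angular=[[0,0,0],[0,0,0],[0,0,0]], claw=[1,1,1])

```text
clock: 10.1
eef_pos: [0.4686, -0.0009, 0.0586]
ee_rot: [180.0, -25.0, -3.3]
ft_force: [-0.8, -0.7, 3.5]
finger_gap: -0.0003
```

```bash
python3 st.py 0
```

```text
10.1 [-1.07  0.2  13.49] Fn 3.52 [-0.77 -0.75  3.54] [180.  -25.   -3.3]
```

send_rows(xyz=[[0,0,0.002],[0,0,0.002]], angular=[[0,0,0],[0,0,0]], claw=[1,1])

```text
clock: 10.3
eef_pos: [0.469, -0.001, 0.0576]
ee_rot: [180.0, -25.0, -3.3]
ft_force: [-1.7, -0.2, 4.2]
finger_gap: 0.0001
```

```bash
python3 st.py 0
```

```text
10.3 [-1.08  0.18 12.43] Fn 4.55 [-1.7  -0.2   4.24] [180.  -25.   -3.3]
```

send_rows(xyz=[[0,0,0.002],[0,0,0.004],[0,0,0.006]], angular=[[0,0,0],[0,0,0],[0,0,0]], claw=[1,1,1])

```text
clock: 10.6
eef_pos: [0.4703, -0.001, 0.0549]
ee_rot: [-180.0, -25.0, -3.3]
ft_force: [-3.7, 0.3, 7.3]
finger_gap: 0.0001
```

```bash
python3 st.py 0
```

```text
10.6 [-1.09  0.21  9.46] Fn 8.21 [-3.67  0.3   7.34] [-180.   -25.    -3.3]
```

send_rows(xyz=[[0,0,0],[0,0,0],[0,0,0],[0,0,0],[0,0,0],[0,0,0],[0,0,0],[0,0,0],[0,0,0],[0,0,0],[0,0,0],[0,0,0]], angular=[[0,0,0],[0,0,0],[0,0,0],[0,0,0],[0,0,0],[0,0,0],[0,0,0],[0,0,0],[0,0,0],[0,0,0],[0,0,0],[0,0,0]], claw=[1,1,1,1,1,1,1,1,1,1,1,1])

```text
clock: 11.8
eef_pos: [0.4703, -0.001, 0.055]
ee_rot: [-180.0, -25.0, -3.3]
ft_force: [-4.5, -0.2, 6.9]
finger_gap: -0.0001
```

```bash
python3 st.py 0
```

```text
11.8 [-1.08  0.18  9.51] Fn 8.17 [-4.49 -0.23  6.93] [-180.   -25.    -3.3]
```

send_rows(xyz=[[0,0,-0.04],[0,0,-0.1],[0,-0.1,-0.14],[0,-0.2,-0.14],[0,-0.3,-0.14],[0,-0.4,-0.14],[0,-0.4,-0.14],[0,-0.4,-0.14]], angular=[[0,0,0],[0,0,0],[0,0,0],[0,0,0],[0,0,0],[0,0,0],[0,0,0],[0,0,0]], claw=[1,1,1,1,1,1,1,1])

```text
clock: 12.6
eef_pos: [0.4518, 0.2019, 0.1176]
ee_rot: [179.9, -24.9, -3.1]
ft_force: [-0.1, -0.7, 0.1]
finger_gap: -0.0001
```

```bash
python3 st.py 0.2; python3 - <<'E'
from h import *
from cell import manip
s,p,R=cur();C=manip.camera("wrist");W=wcloud(C,p,R)
cv2.imwrite("pics/wrist8.png",C["pixels"][:,:,::-1])
r=(W-key(.2,0))@np.column_stack([.9063*hx+.4226*Z,hy,N])*1000
m=(abs(r[...,0])<25)&(abs(r[...,1])<50)&(r[...,2]>6)&(r[...,2]<19);q=r[m];print(len(q),np.median(q,0),q.min(0),q.max(0))
C=manip.camera("top");print(kettle(C,[.66,.127]))
E
```

```text
12.6 [-1.92  1.68 79.02] Fn 0.09 [-0.06 -0.71  0.09] [179.9 -24.9  -3.1]
2607 [-1.85299227  9.92616394 11.51476721] [-15.07218433 -24.79752606   6.42559197] [10.99403811 34.60475813 13.82506809]
(array([0.66323436, 0.12833546]), array([0.66286943, 0.12817976, 0.0716515 ]), 70)
```

View pics/wrist8.png

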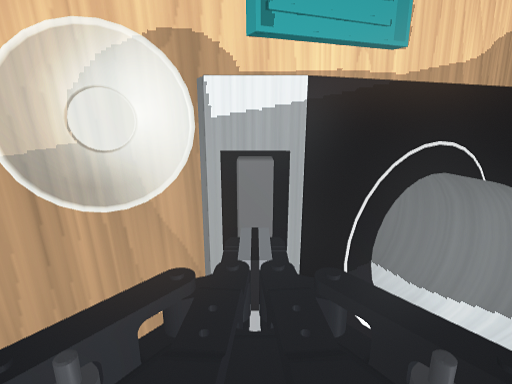

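send_rows(xyz=[[0,0.002,0.05],[0,0.002,0.1],[0,0.002,0.124],[0,0.002,0.124]], angular=[[0,0,0],[0,0,0],[0,0,0],[0,0,0]], claw=[1,1,1,1])

```text
clock: 13.1
eef_pos: [0.4777, 0.1952, 0.0604]
ee_rot: [179.9, -24.8, -3.5]
ft_force: [-0.1, -0.4, -0.1]
finger_gap: 0.0002
```

```bash
python3 st.py 0.2
```

```text
13.1 [-2.33 -3.48 16.04] Fn -0.05 [-0.14 -0.42 -0.11] [179.9 -24.8  -3.5]
```

send_rows(xyz=[[0,0,0.002],[0,0,0.004],[0,0,0.004]], angular=[[0,0,0],[0,0,0],[0,0,0]], claw=[1,1,1])

```text
clock: 13.4
eef_pos: [0.4794, 0.1976, 0.0609]
ee_rot: [-180.0, -25.0, -3.4]
ft_force: [-0.8, 0.2, 0.2]
finger_gap: -0.0001
```

```bash
python3 st.py 0.2
```

```text
13.4 [-0.67 -1.   15.91] Fn 0.52 [-0.82  0.18  0.19] [-180.   -25.    -3.4]
```

send_rows(xyz=[[0,0,0.002],[0,0,0.004],[0,0,0.004]], angular=[[0,0,0],[0,0,0],[0,0,0]], claw=[1,1,1])

```text
clock: 13.7
eef_pos: [0.48, 0.1978, 0.0585]
ee_rot: [-180.0, -24.9, -3.3]
ft_force: [0.1, 0.3, 0.8]
finger_gap: -0.0
```

```bash
python3 st.py 0.2
```

```text
13.7 [-1.21 -0.74 13.42] Fn 0.7 [0.08 0.26 0.8 ] [-180.   -24.9   -3.3]
```

send_rows(xyz=[[0,0,0.002],[0,0,0.004],[0,0,0.004]], angular=[[0,0,0],[0,0,0],[0,0,0]], claw=[1,1,1])

```text
clock: 14.0
eef_pos: [0.4809, 0.1978, 0.0566]
ee_rot: [-180.0, -24.9, -3.3]
ft_force: [-1.0, 0.2, 3.2]
finger_gap: 0.0001
```

```bash
python3 st.py 0.2
```

```text
14.0 [-1.17 -0.7  11.34] Fn 3.27 [-0.97  0.23  3.15] [-180.   -24.9   -3.3]
```

send_rows(xyz=[[0,0,0.002],[0,0,0.004],[0,0,0.006],[0,0,0.008],[0,0,0.008]], angular=[[0,0,0],[0,0,0],[0,0,0],[0,0,0],[0,0,0]], claw=[1,1,1,1,1])

```text
clock: 14.5
eef_pos: [0.4826, 0.1977, 0.053]
ee_rot: [-180.0, -24.9, -3.3]
ft_force: [-4.5, 0.2, 6.5]
finger_gap: -0.0001
```

```bash
python3 st.py 0.2
```

```text
14.5 [-1.16 -0.74  7.38] Fn 7.83 [-4.5   0.21  6.53] [-180.   -24.9   -3.3]
```

send_rows(xyz=[[0,0,0],[0,0,-0.04],[0,0,-0.1],[0,0.1,-0.14],[0,0.2,-0.14],[0,0.3,-0.14],[0,0.4,-0.14],[0,0.5,-0.14],[0,0.6,-0.14],[0,0.6,-0.14],[0,0.6,-0.14]], angular=[[0,0,0],[0,0,0],[0,0,0],[0,0,0],[0,0,0],[0,0,0],[0,0,0],[0,0,0],[0,0,0],[0,0,0],[0,0,0]], claw=[1,1,1,1,1,1,1,1,1,1,1])

```text
clock: 15.6
eef_pos: [0.4352, -0.1023, 0.1163]
ee_rot: [-180.0, -24.9, -3.6]
ft_force: [-0.4, 0.8, 0.3]
finger_gap: 0.0002
```

```bash
python3 st.py -0.1; python3 - <<'E'
from h import *
from cell import manip
s,p,R=cur();C=manip.camera("wrist");W=wcloud(C,p,R)
cv2.imwrite("pics/wrist9.png",C["pixels"][:,:,::-1])
r=(W-key(-.1,0))@np.column_stack([.9063*hx+.4226*Z,hy,N])*1000
m=(abs(r[...,0])<25)&(abs(r[...,1])<50)&(r[...,2]>6)&(r[...,2]<19);q=r[m];print(len(q),np.median(q,0),q.min(0),q.max(0))
E
```

```text
15.6 [-1.62 -2.95 77.39] Fn 0.51 [-0.44  0.82  0.34] [-180.   -24.9   -3.6]
2223 [-2.00708028  0.97494967 12.36510139] [-23.55148997 -19.88421615   6.02864404] [19.90903464 21.64986628 14.37368782]
```

View pics/wrist9.png

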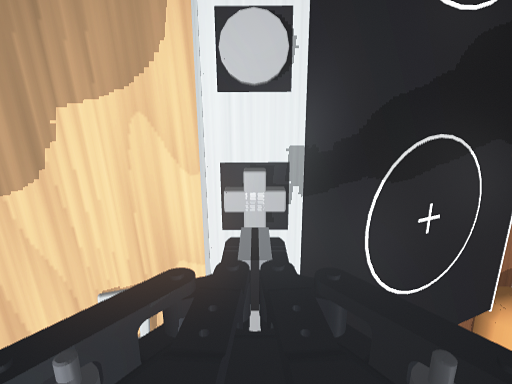

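The fingers are over the plus key at about (255,200), and the round key behind it is up. Lowering to just above it.

send_rows(xyz=[[0,0,0.05],[0,0,0.09],[0,0,0.118],[0,0,0.118],[0,0,0.118]], angular=[[0,0,0],[0,0,0],[0,0,0],[0,0,0],[0,0,0]], claw=[1,1,1,1,1])

```text
clock: 16.15
eef_pos: [0.4602, -0.0998, 0.0627]
ee_rot: [-180.0, -24.8, -3.2]
ft_force: [-0.6, 0.5, -0.2]
finger_gap: -0.0001
```

```bash
python3 st.py -0.1
```

```text
16.15 [-1.74  1.   18.32] Fn 0.09 [-0.56  0.51 -0.18] [-180.   -24.8   -3.2]
```

send_rows(xyz=[[0,0,0.002],[0,0,0.004],[0,0,0.004]], angular=[[0,0,0],[0,0,0],[0,0,0]], claw=[1,1,1])

```text
clock: 16.45
eef_pos: [0.4615, -0.1016, 0.0617]
ee_rot: [180.0, -25.0, -3.3]
ft_force: [1.4, -0.5, -0.9]
finger_gap: 0.0001
```

```bash
python3 st.py -0.1
```

```text
16.45 [-0.93 -0.75 16.84] Fn -1.4 [ 1.4  -0.51 -0.88] [180.  -25.   -3.3]
```

send_rows(xyz=[[0,0,0.002],[0,0,0.005],[0,0,0.005]], angular=[[0,0,0],[0,0,0],[0,0,0]], claw=[1,1,1])

```text
clock: 16.75
eef_pos: [0.4623, -0.1019, 0.0588]
ee_rot: [180.0, -24.9, -3.3]
ft_force: [-0.1, -0.1, -0.1]
finger_gap: 0.0001
```

```bash
python3 st.py -0.1
```

```text
16.75 [-1.41 -0.96 13.85] Fn -0.08 [-0.08 -0.13 -0.12] [180.  -24.9  -3.3]
```

send_rows(xyz=[[0,0,0.002],[0,0,0.004],[0,0,0.004]], angular=[[0,0,0],[0,0,0],[0,0,0]], claw=[1,1,1])

```text
clock: 17.05
eef_pos: [0.4632, -0.1019, 0.057]
ee_rot: [180.0, -24.9, -3.3]
ft_force: [-2.5, -0.5, 3.7]
finger_gap: 0.0003
```

```bash
python3 st.py -0.1
```

```text
17.05 [-1.38 -0.95 11.89] Fn 4.34 [-2.46 -0.55  3.66] [180.  -24.9  -3.3]
```

send_rows(xyz=[[0,0,0.002],[0,0,0.004],[0,0,0.006],[0,0,0.006]], angular=[[0,0,0],[0,0,0],[0,0,0],[0,0,0]], claw=[1,1,1,1])

```text
clock: 17.45
eef_pos: [0.4645, -0.102, 0.0543]
ee_rot: [180.0, -24.9, -3.3]
ft_force: [-4.1, -0.3, 6.0]
finger_gap: 0.0001
```

```bash
python3 st.py -0.1
```

```text
17.45 [-1.34 -0.93  8.91] Fn 7.16 [-4.1  -0.35  6.  ] [180.  -24.9  -3.3]
```

Fn is 7.2 N, or about 4 mm down. I add a bit more for margin, then release.

send_rows(xyz=[[0,0,0.0015],[0,0,0.0015],[0,0,0.0015]], angular=[[0,0,0],[0,0,0],[0,0,0]], claw=[1,1,1])

```text
clock: 17.75
eef_pos: [0.4647, -0.102, 0.0537]
ee_rot: [180.0, -24.9, -3.3]
ft_force: [-3.8, -0.3, 6.6]
finger_gap: 0.0001
```

```bash
python3 st.py -0.1
```

```text
17.75 [-1.34 -0.93  8.26] Fn 7.57 [-3.85 -0.29  6.57] [180.  -24.9  -3.3]
```

send_rows(xyz=[[0,0,-0.04],[0,0,-0.1],[0,0,-0.2],[0,0,-0.2],[0,0,-0.2]], angular=[[0,0,0],[0,0,0],[0,0,0],[0,0,0],[0,0,0]], claw=[1,1,1,1,1])

```text
clock: 18.25
eef_pos: [0.4235, -0.0997, 0.1457]
ee_rot: [179.9, -25.1, -3.3]
ft_force: [-0.1, 0.2, 0.2]
finger_gap: 0.0002
```

```bash
python3 st.py -0.1; python3 - <<'E'
from h import *
from cell import manip
for n in("scene","top"):
    C=manip.camera(n);cv2.imwrite(f"pics/{n}10.png",C["pixels"][:,:,::-1]);print(n,kettle(C,[.66,.127]))
a=[cv2.imread(f"pics/{n}10.png") for n in("scene","top")]
cv2.imwrite("pics/c10.png",np.hstack([cv2.resize(b,(400,300)) for b in a]))
E
```

```text
18.25 [ 9.0000e-02 -1.0500e+00  1.0907e+02] Fn 0.23 [-0.08  0.19  0.21] [179.9 -25.1  -3.3]
scene (array([0.65969741, 0.1253568 ]), array([0.6603135 , 0.12486549, 0.07134385]), 270)
top (array([0.66319284, 0.12844191]), array([0.6627685 , 0.12826012, 0.0715956 ]), 72)
```

View pics/c10.png

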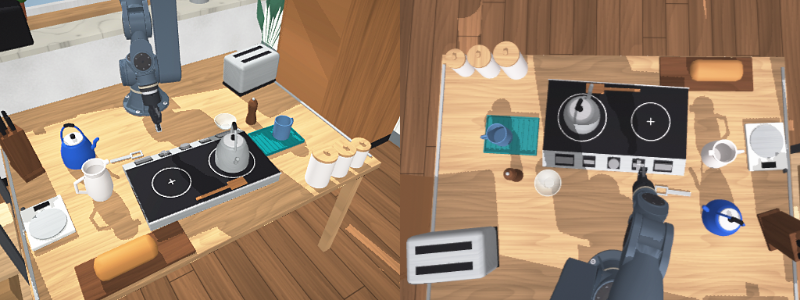

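```bash
python3 -c "
from cell import manip
print(manip.close_job())"
```

```text
the job is handed in; nothing more can be done
None
```

The kettle is in the large (left) ring, and I pressed power, left bar and plus in that order. I handed the job in at 18.25 s; it reports no verdict.

- **Kettle:** I slid it over with the open fingers low on its wall. The last check put it 2–3 mm from the ring's centre in both cameras, upright and where the slide had left it.
- **Power key:** held for about 1.2 s at 8.2 N, roughly 4.8 mm down.
- **Left bar key:** pressed to 7.8 N, roughly 4.7 mm down.
- **Plus key:** pressed to 7.6 N, roughly 4.3 mm down. My estimates of its free height varied by about 1 mm, but even the lowest gives about 4.1 mm of travel, past the 3.5 mm click.
- **At the end:** the arm was clear, with near-zero force on the tool. I checked the other things by eye in the last pictures, where they all looked unmoved. I did not measure that the keys were released, but the hand was about 95 mm off the fascia.

The two cameras disagreed with each other by about 3–4 mm. I dealt with that by comparing the kettle and ring within the same camera.

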